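# Drift a sawn tube out of the tube-cutting jig

### The arm

A 7-joint arm with a two-finger parallel gripper is mounted at the origin on the work surface. World frame = base frame: x ahead of the robot, y to its left, z up, the work surface at z = 0. Lengths are in m, angles in rad, forces in N, time in s.
With the tool pointing down it reaches from about 0.425 to 0.925 m from the base axis. Payload 6.8 kg.
Tool frame: the origin (TCP) lies midway between the tips of the shut fingers; the grasp point (between the pads) lies 19 mm behind it; z points along the fingers, y is the line along which they close (so a half turn about z gives the same grasp; the last joint's range is limited). The gripper opens to 85 mm and grips with 20 to 120 N. Pads are 22 mm wide; open, the fingers measure 114 mm over their backs; the gripper's body (76 mm by 85 mm) begins 54 mm behind the grasp point. The pads swing forward as they close: fully open they stand 13 mm farther back than shut.
Start: joints at [-1.297, 0.477, 0.022, 1.555, -0.011, 1.109, -0.083], TCP at [0.251, 0.626, 0.231] pointing down, gripper open.
Joint ranges: [-2.96, 2.96], [-0.34, 2.1], [-1.41, 1.46], [0.24, 2.44], [-1.37, 4.51], [0.17, 1.92], [-2.96, 2.96]. Speed limits (rad/s): [2.39, 2.39, 3.14, 3.14, 3.14, 3.14, 3.14].

### API

Orientations are given as a 3x3 rotation matrix whose columns are the frame's x, y, z axes.
In Python, from plant import arm gives the robot as it stands.
- The arm moves only by the tool play_rows, never from a script. Its argument "increments" is a list that holds one entry, the list of rows, each a list of 7 numbers: the turn, a rotation vector about the tool's x, y, z normalised to -1 to 1, where 1 is 6 degrees, then the shift along the tool's x, y, z normalised to -1 to 1, where 1 is 0.03 m, then the closure, from 0 (fully open) to 1 (shut). In form: [[[rx, ry, rz, dx, dy, dz, hand], ...]]. A call has 1 to 20 rows; each row shifts and turns the commanded pose from where the row before left it, along the tool's axes as they then stand; what a row does not reach is not made up. A row lasts 1/10 s, in which the tool goes at most 50 mm and 8.59 degrees, less where a joint would pass 70% of its speed; a pose out of reach is approached as far as the arm can. A call with a number of a shift or a turn outside -1 to 1 is refused whole. A call with a gripper value outside its range is refused whole. The fingers move at their own pace and stop on an object; "squeeze" is the grip in N (left out, the last holds). Time passes only in rows, so rows that do not move let the fingers close. It gives the time, the measured TCP pose, the force, the opening and the grip force at its end, in the units of the state.
- arm.state(): the state, without advancing time (a new reading comes with each control period).
- arm.camera(name): name is "side" or "top" or "wrist"; returns a dict with "frame" (400x640x3 uint8, blue, green, red), "intrinsics" (3x3 intrinsics, pixels), "dist_coeffs" ([k1, k2, p1, p2, k3] as OpenCV has them; the pictures are not rectified), "xyz" and "attitude" of the camera in the world; the wrist camera has in their place "hand_eye" (4x4, takes a point from camera to tool coordinates, whose origin is the TCP and whose axes are the flange's). Camera axes: x right, y down, z forward; pixel columns grow to the right and rows downward; lengths in m; the calibration is good to about 2 mm. A picture is of the moment at which its call begins: read the wrist's pose just before it. There is no depth.
- arm.sign_off(): hands the job in; it is judged then, once.
Trained networks look in the newest picture that a camera, given by its name, has taken for a name from the list of things; names that differ only in an ending like _2 or _b are one class to them, and where a whole thing is asked for, a point or a joint stands for the part that bears it (a point fixed in the world has none). Each returns a list of dicts, best first, with "confidence" (0 to 1); they miss things now and then, are a little off and sometimes report something else, mostly with a low value. They report only what shows in the picture. A call takes as long as a camera call. They do not tell look-alikes from the thing itself.
- arm.boxes_of(camera, target): "bbox" ([centre column, centre row, width, height] in pixels, round what is visible of it).
- arm.masks_of(camera, target): "mask" (400x640 bool, what is visible of it) and "bbox" ([centre column, centre row, width, height] in pixels, round what is visible of it).
- arm.tip_of(camera, target): "pixel" ([column, row] in pixels: a listed point, or the origin of a listed thing).
The state is a dict: "t": time; "joint_pos": joint angles; "qd": joint speeds; "joint_torque": joint torques, N m; "eef_pos": TCP position; "tool_rot": TCP orientation; "contact_force": force on the tool from outside, world axes, zero at the start; "moment": the same for the moment, N m; "grip_width": opening from 0.0 (shut) to 1.0 (fully open); "grip_force": force on a finger pad.
Only numpy, scipy, OpenCV 4.12 (cv2) and the standard library are available. Lean on these libraries where they do the work, as an engineer would, in place of code of your own. Each camera call takes 0.05 s, during which the arm holds its last target. There are 200 camera calls.

### The job

A sawn length of copper tube is still clamped in the bore of the steel tube-cutting jig. Swing the clamp lever up and right over until it stands open, then take the steel drift that fits the bore, not the thin or the thick one, and push the tube out through the far end, under the lever's hinge, so that it drops into the open tin. Draw the drift out again, lay it back on the dark soldering board and leave the clamp open, without knocking over or shifting the other things on the bench.

Things in the scene. Friction and masses are not known exactly. Their poses are not given: they have to be found in the camera images.
- jig: tube-cutting jig screwed to the bench, bare steel; foot 90 x 64 x 8 mm, block 44 (x) x 64 (y) x 54 mm on it, top of the block 62 mm over the bench. Origin at the centre of the foot's underside, on the bench. The bore, 14 mm in diameter, runs right through along the jig's y axis at x = 0, 45 mm over the bench: entry at y = -32 mm, exit at y = +32 mm. A window 14 mm wide in the top, from y = -12 to +12 mm, lies open to the bore. Position and yaw vary
- bore_in (a point): centre of the bore's entry mouth (on the side under the lever's grip)
- bore_out (a point): centre of the bore's exit mouth (on the side of the lever's hinge and the tin); bore_in to bore_out is the direction of pushing
- clamp_lever (a joint): angle of the clamp lever, rad: 0 = shut, lying level over the block with its brass pad down the window on the tube; about 1.57 = upright; stop at 2.0, leaning over towards the exit end. Stiff: it takes about 4 N at the grip and stays where it is left. Shut, its grip overhangs the entry mouth
- lever_hinge (a point): middle of the lever's hinge pin, which is level and square to the bore: jig frame (0, 26, 71) mm
- lever_grip (a point): grip point of the lever, 88 mm from the hinge, on the middle of its black plastic grip, which is 16 mm wide, 13 mm thick and 50 mm long (from 59 to 109 mm from the hinge); it moves with the lever. Shut: jig frame (0, -62, 71) mm
- tube: the sawn copper tube, outside 12 mm, hole 7 mm, 36 mm long, inside the bore and about midway, clamped by the pad; it shows in the window. Origin on its underside at half length, y along the tube
- tin: open shallow tin 62 (x) x 95 (y) x 22 mm, walls and floor 2 mm, loose, standing on the bench 3 to 11 mm beyond the exit face, its length along the bore, with its lid lying open beside it at +x (10 mm high). Origin at the centre of the underside of the tin itself; the exit's bottom edge is 38 mm over the bench
- board: dark soldering board fixed on the bench, 240 (x) x 210 (y) x 12 mm, origin at the centre of its underside; the three drifts lie on it, about 70 mm apart side by side in shuffled order, so their handles leave about 50 mm between them. Position and yaw vary
- drift: the drift that fits: steel, octagonal handle 16 mm across flats and 80 mm long, round shank 10 mm in diameter and 95 mm long with a slightly tapered flat nose. It lies on a flat of the handle with its nose towards the jig's side. x runs along it to the nose; origin on its underside below its balance point: handle from x = -65 to +15 mm, shank from +15 to +110 mm; its axis is 8 mm above the origin. 0.13 to 0.27 kg
- drift_tip (a point): centre of the drift's nose, 110 mm ahead of its origin, on its axis
- thin_drift: thin drift: handle 12 mm across flats, shank 5 mm (it would slip into the tube's hole); same lengths and frame, leave alone
- thick_drift: thick drift: handle 22 mm across flats, shank 18 mm (too big for the bore); same lengths and frame, leave alone
- flux_bottle: bystander: small white bottle with red flux, 38 mm in diameter, 110 mm high, origin under its centre
- spare_bottle: bystander: small white bottle, 38 mm in diameter, 110 mm high, origin under its centre
- third_hand: bystander: third-hand clamp, black iron base 70 x 70 x 18 mm, its arm rises to 150 mm and leans to its +y; origin under the base's centre
- solder_tin: bystander: shut tin 52 x 36 x 18 mm lying between the board and the jig, origin under its centre
- pliers: bystander: blue-handled pliers lying flat, 130 x 60 x 12 mm, origin under the pivot
- tweezers: bystander: steel tweezers lying flat, 155 x 26 x 7 mm, origin under the middle
Things that resemble listed ones, but are neither listed nor needed, are in the scene too. Leave any purple look-alike of the jig alone.

How it is judged:
On the way, in this order (a step that is already met when the one before it is completed fails the run):
1. the clamp lever is swung open, upright or beyond (value of joint clamp_lever above 1.4 rad), for 0.2 s.
2. the drift is through the bore and has pushed the tube out at the far end (x of drift_tip in the frame of jig between -0.008 and 0.008 m and z of drift_tip in the frame of jig between 0.037 and 0.053 m and y of drift_tip in the frame of jig above 0.012 m and y of tube in the frame of jig above 0.034 m), for 0.1 s.
At the end, for the whole second after the job is handed in: The tube lies at rest in the tin (its origin inside the tin's outline and less than 24 mm above its underside), the tin level; the drift lies at rest on the soldering board (its origin inside the board's outline, within 8 mm of its top); the clamp lever stands open at 1.4 rad or more (x of tube in the frame of tin between -0.031 and 0.031 m and y of tube in the frame of tin between -0.0475 and 0.0475 m and z of tube in the frame of tin below 0.024 m and linear speed of each of tube, drift below 0.03 m/s and value of joint clamp_lever above 1.4 rad and angle between tin's own z axis and vertical below 0.1 rad and x of drift in the frame of board between -0.12 and 0.12 m and y of drift in the frame of board between -0.105 and 0.105 m and z of drift in the frame of board between 0.006 and 0.02 m); the robot touches nothing.
It fails at once if the tube is forced more than 12 mm along the bore while the clamp lever is still shut (value of joint clamp_lever below 0.5 rad and distance of tube from where it was at the start of the episode above 0.012 m).
It fails at once if the tin is shifted more than 40 mm (distance of tin from where it was at the start of the episode above 0.04 m).
It fails at once if the thin or the thick drift is shifted more than 25 mm or knocked over (distance of any of thin_drift, thick_drift from where it was at the start of the episode above 0.025 m).
It fails at once if a bottle or the third hand is shifted more than 25 mm or knocked over (distance of any of flux_bottle, spare_bottle, third_hand from where it was at the start of the episode above 0.025 m or angle between any of flux_bottle, spare_bottle, third_hand's own z axis and vertical above 0.6 rad).
It fails at once if the solder tin, pliers or tweezers are shifted more than 25 mm or knocked over (distance of any of solder_tin, pliers, tweezers from where it was at the start of the episode above 0.025 m or angle between any of solder_tin, pliers, tweezers's own z axis and vertical above 0.6 rad).
It also fails if it takes over 61 s, if anything falls off the work surface, if the arm or the gripper's body presses on something with over 40 N, if the wrist force passes 120 N, or if a joint passes its speed limit or range.

## Working session

There is one attempt and no reset: what is moved stays moved. The work goes in short steps, Python scripts to look and compute and a tool call to move; the robot and the scene stay as the last step left them, time stands still between calls to the robot, and variables do not carry over. Pictures are saved under pics/ and viewed, at most 12 in all, crops included, and the job is handed in when it is done.

Besides the shell and the picture viewer there is one more tool, called after "Emit:" as name([rows], argument=value, ...), one row to a line, values as JSON. play_rows: Moves the arm, as the interface text tells. Scaled input: -1 to 1 covers 0.03 m each way for a shift and 6 degrees each way for a turn. Its arguments: {"type":"object","properties":{"increments":{"type":"array"},"squeeze":{"type":"number"}},"required":["increments"]}

```bash
mkdir -p pics; ls; cat > h.py <<'E'
import numpy as np, cv2, json
from plant import arm
def cam(n):
    s=arm.state(); c=arm.camera(n)
    K=np.array(c["intrinsics"]);D=np.array(c["dist_coeffs"])
    if n=="wrist":
        T=np.eye(4);T[:3,:3]=s["tool_rot"];T[:3,3]=s["eef_pos"]
        T=T@np.array(c["hand_eye"]); R=T[:3,:3];p=T[:3,3]
    else: R=np.array(c["attitude"]);p=np.array(c["xyz"])
    return dict(f=np.array(c["frame"]),K=K,D=D,R=R,p=p)
def ray(c,px):
    u=cv2.undistortPoints(np.array([[px]],float),c["K"],c["D"])[0,0]
    d=c["R"]@np.array([u[0],u[1],1.]);return d/np.linalg.norm(d)
def atz(c,px,z):
    d=ray(c,px);return c["p"]+d*(z-c["p"][2])/d[2]
def tri(obs):
    A=np.zeros((3,3));b=np.zeros(3)
    for c,px in obs:
        d=ray(c,px);P=np.eye(3)-np.outer(d,d);A+=P;b+=P@c["p"]
    return np.linalg.solve(A,b)
def proj(c,X):
    rv=cv2.Rodrigues(c["R"].T)[0]
    return cv2.projectPoints(np.array([X],float),rv,-c["R"].T@c["p"],c["K"],c["D"])[0][0,0]
E
cat > a.py <<'E'
from h import *
np.set_printoptions(precision=3,suppress=True)
C={}
for n in("top","side"):
    c=cam(n);C[n]=c;cv2.imwrite(f"pics/{n}0.png",c["f"]);print(n,c["p"],c["R"].tolist())
    for t in ["jig","bore_in","bore_out","lever_hinge","lever_grip","tube","tin","board","drift","drift_tip","thin_drift","thick_drift","flux_bottle","spare_bottle","third_hand","solder_tin","pliers","tweezers"]:
        print(n,t,[(np.round(r["pixel"],1).tolist(),round(r["confidence"],2),atz(c,r["pixel"],{"board":0,"drift":.012,"thin_drift":.012,"thick_drift":.012,"drift_tip":.02,"bore_in":.045,"bore_out":.045,"lever_hinge":.071,"lever_grip":.071,"tube":.039}.get(t,0))[:2].round(3).tolist()) for r in arm.tip_of(n,t)[:4]])
E
python3 a.py
```

```text
pics
top [ 0.455 -0.048  0.833] [[-0.014033496795964997, -0.9818997298222341, 0.18888086600474313], [-0.99988241737594, 0.014948399601067627, 0.003420054358284891], [-0.006181617112411894, -0.18881066157500456, -0.981994053793344]]
top jig [([255.5, 227.6], 0.97, [0.548, 0.094]), ([317.3, 98.3], 0.58, [0.851, -0.046])]
top bore_in [([331.6, 86.7], 0.95, [0.857, -0.078]), ([230.7, 340.8], 0.8, [0.317, 0.134]), ([200.4, 265.1], 0.69, [0.467, 0.199])]
top bore_out [([197.1, 339.1], 0.93, [0.321, 0.201]), ([236.6, 224.8], 0.89, [0.55, 0.126]), ([305.3, 91.3], 0.69, [0.847, -0.019])]
top lever_hinge [([233.0, 224.0], 0.92, [0.548, 0.128]), ([198.2, 340.0], 0.79, [0.323, 0.191]), ([305.5, 83.6], 0.72, [0.852, -0.021]), ([374.3, 140.2], 0.4, [0.721, -0.164])]
top lever_grip [([243.3, 343.5], 0.94, [0.317, 0.103]), ([280.0, 216.8], 0.7, [0.562, 0.033]), ([345.5, 85.9], 0.58, [0.846, -0.107])]
top tube []
top tin [([213.4, 233.9], 0.7, [0.536, 0.187])]
top board [([415.7, 232.5], 0.7, [0.532, -0.257])]
top drift [([436.6, 203.9], 0.83, [0.593, -0.304]), ([263.8, 219.0], 0.17, [0.566, 0.074])]
[... 2106 characters left out ...]
0.35, [0.54, 0.177]), ([287.7, 193.1], 0.25, [0.575, 0.095])]
side thick_drift [([383.4, 310.5], 0.56, [0.528, -0.291])]
side flux_bottle [([348.0, 189.7], 0.63, [0.708, 0.016]), ([259.2, 237.1], 0.57, [0.445, 0.028]), ([266.8, 174.5], 0.48, [0.579, 0.2])]
side spare_bottle [([227.9, 188.5], 0.8, [0.47, 0.219])]
side third_hand [([344.6, 190.9], 0.91, [0.699, 0.019]), ([260.1, 233.3], 0.68, [0.453, 0.037]), ([293.6, 189.4], 0.51, [0.601, 0.107])]
side solder_tin [([345.3, 232.0], 0.66, [0.609, -0.086]), ([417.1, 224.8], 0.48, [0.755, -0.178]), ([410.3, 294.7], 0.22, [0.601, -0.297])]
side pliers [([414.7, 225.7], 0.91, [0.749, -0.176])]
side tweezers [([289.0, 261.9], 0.59, [0.458, -0.072])]
```

```bash
python3 - <<'E'
import cv2
t=cv2.imread("pics/top0.png");s=cv2.imread("pics/side0.png")
cv2.imwrite("pics/v1.png",cv2.resize(t[50:390,150:540],None,fx=2,fy=2,interpolation=2)[:600]) 
cv2.imwrite("pics/v1.png",cv2.resize(t[60:370,150:540],(755,600),interpolation=2))
cv2.imwrite("pics/v2.png",cv2.resize(s[130:360,150:470],(800,575),interpolation=2))
E
```

```text
(no output)
```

View pics/v1.png

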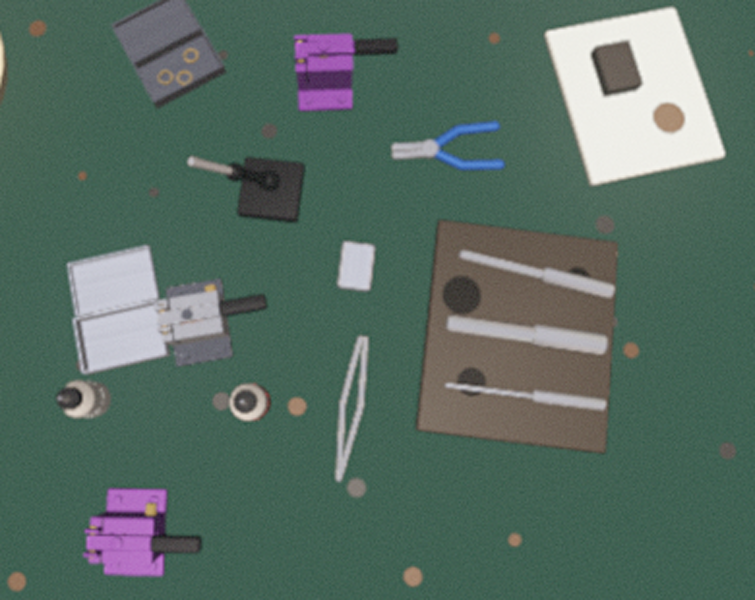

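View pics/v2.png

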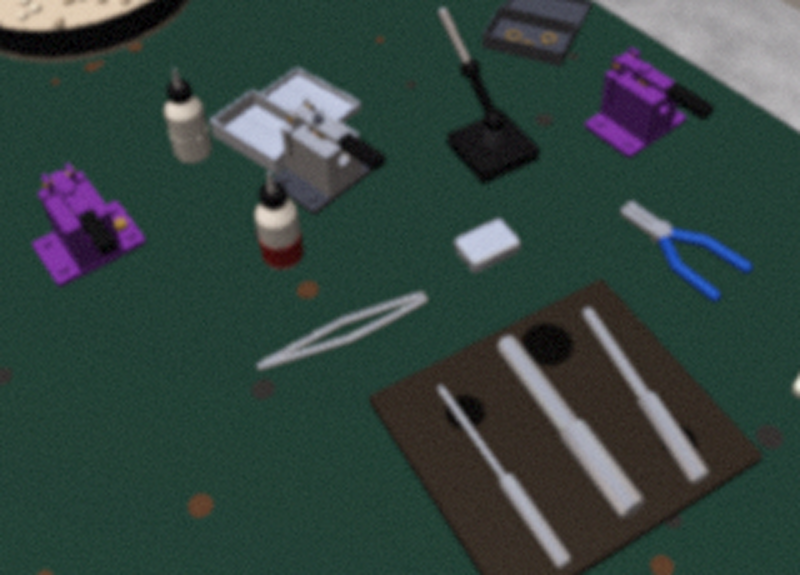

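The bare steel jig is at v1 pixel (200,315). The two purple look-alikes, at (330,70) and (130,540), stay untouched. The three drifts in v1 are the upper one at (540,275), medium, the middle one at (530,335), thick, and the lower one at (525,397), thin. The upper one is the fitting drift.

```bash
cat >> h.py <<'E'
def Rdown(a):
    "tool z down, tool y along world angle a (mod 180, nearest to now)"
    now=np.array(arm.state()["tool_rot"])
    y=np.array([np.cos(a),np.sin(a),0]); 
    if y@now[:,1]<0:y=-y
    z=np.array([0,0,-1.]);return np.column_stack([np.cross(y,z),y,z])
def plan(p,R):
    s=arm.state();N=np.array(s["tool_rot"])
    w=cv2.Rodrigues(N.T@R)[0].ravel()
    d=R.T@(np.array(p)-np.array(s["eef_pos"]))
    print("t",round(s["t"],2),"turn units(sum)",(np.degrees(w)/6).round(2),"then shift units(sum)",(d/.03).round(2),"now",np.round(s["eef_pos"],4))
E
python3 - <<'E'
from h import *
print(np.round(arm.state()["tool_rot"],3),cam("wrist")["p"],arm.camera("wrist")["hand_eye"])
plan([.558,.04,.25],Rdown(np.radians(8)))
t=cv2.imread("pics/top0.png");cv2.imwrite("pics/v3.png",cv2.resize(t[170:290,360:480],(600,600),interpolation=2))
E
```

```text
[[-0.928  0.373  0.   ]
 [ 0.373  0.928  0.   ]
 [-0.     0.    -1.   ]] [0.19087626 0.6501727  0.37386967] [[ 8.63002912e-05 -9.65621965e-01 -2.59950404e-01  6.51064382e-02]
 [ 9.99999987e-01  4.81207560e-05  1.53236273e-04 -5.33891631e-04]
 [-1.35459301e-04 -2.59950414e-01  9.65621957e-01 -1.42575813e-01]
 [ 0.00000000e+00  0.00000000e+00  0.00000000e+00  1.00000000e+00]]
t 2.0 turn units(sum) [ 0.   -0.   10.02] then shift units(sum) [-20.78   7.4   -0.62] now [0.2515 0.6264 0.2313]
```

View pics/v3.png

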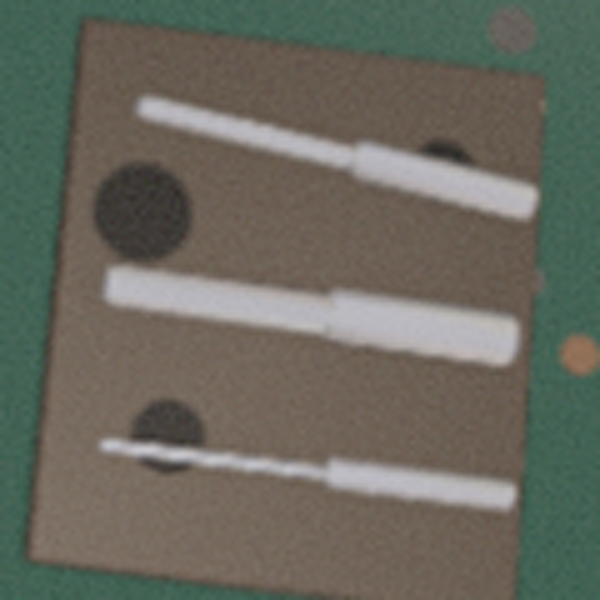

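Crop v3 confirms it. The drift with its handle at (450,180) and nose at (150,107) is the medium one. The thick one is at (320,315) and the thin one at (310,470).

Emit:
play_rows([
  [[0,0,1,0,0,0,0],[0,0,1,0,0,0,0],[0,0,1,0,0,0,0],[0,0,1,0,0,0,0],[0,0,1,0,0,0,0],[0,0,1,0,0,0,0],[0,0,1,0,0,0,0],[0,0,1,0,0,0,0],[0,0,1,0,0,0,0],[0,0,1,0,0,0,0]],
])

```text
t: 3.0
eef_pos: [0.2514, 0.6264, 0.2313]
tool_rot: [[-0.137, 0.991, -0.0], [0.991, 0.137, 0.0], [0.0, -0.0, -1.0]]
contact_force: [-0.0, -0.2, -0.8]
grip_width: 0.998
grip_force: 0.0
```

Emit:
play_rows([
  [[0,0,0,-1,0.37,0,0.4],[0,0,0,-1,0.37,0,0.4],[0,0,0,-1,0.37,0,0.4],[0,0,0,-1,0.37,0,0.4],[0,0,0,-1,0.37,0,0.4],[0,0,0,-1,0.37,0,0.4],[0,0,0,-1,0.37,0,0.4],[0,0,0,-1,0.37,0,0.4],[0,0,0,-1,0.37,0,0.4],[0,0,0,-1,0.37,0,0.4],[0,0,0,-1,0.37,0,0.4],[0,0,0,-1,0.37,0,0.4],[0,0,0,-1,0.37,0,0.4],[0,0,0,-1,0.37,0,0.4],[0,0,0,-1,0.37,0,0.4],[0,0,0,-1,0.37,0,0.4],[0,0,0,-1,0.37,0,0.4],[0,0,0,-1,0.37,0,0.4],[0,0,0,-1,0.37,0,0.4],[0,0,0,0,0,0,0.4]],
])

```text
t: 5.0
eef_pos: [0.5426, 0.0869, 0.2318]
tool_rot: [[-0.134, 0.991, 0.002], [0.991, 0.134, -0.002], [-0.002, 0.002, -1.0]]
contact_force: [-0.1, -0.3, 1.0]
grip_width: 0.596
grip_force: 0.0
```

```bash
python3 - <<'E'
from h import *
np.set_printoptions(precision=4,suppress=True)
c=cam("wrist");cv2.imwrite("pics/w1.png",c["f"]);s=arm.state();print(s["eef_pos"],s["tool_rot"],s["grip_width"],c["p"])
for t,z in [("jig",0),("bore_in",.045),("bore_out",.045),("lever_hinge",.071),("lever_grip",.071),("tin",0)]:
    print(t,[(np.round(r["pixel"],1),round(r["confidence"],2),atz(c,r["pixel"],z)) for r in arm.tip_of("wrist",t)[:2]])
plan([.562,.04,.25],Rdown(np.radians(8)))
E
```

```text
[0.5416 0.0895 0.2316] [[-0.1368  0.9906  0.0008]
 [ 0.9906  0.1368 -0.0006]
 [-0.0007  0.0007 -1.    ]] 0.6000877693494968 [0.5338 0.1515 0.3743]
jig [(array([501.8, 287.1]), 0.87, array([ 0.8481, -0.0482,  0.    ])), (array([320.9, 162. ]), 0.81, array([0.5524, 0.1012, 0.    ]))]
bore_in [(array([518.4, 328.3]), 0.87, array([ 0.8537, -0.0838,  0.045 ])), (array([322.6, 199.6]), 0.72, array([0.5586, 0.0628, 0.045 ]))]
bore_out [(array([531.2, 282.6]), 0.73, array([ 0.8472, -0.0127,  0.045 ])), (array([322.1, 140. ]), 0.68, array([0.548 , 0.1322, 0.045 ]))]
lever_hinge [(array([547.7, 299.8]), 0.9, array([ 0.8512, -0.0202,  0.071 ])), (array([322.3, 147.3]), 0.77, array([0.5481, 0.1263, 0.071 ]))]
lever_grip [(array([325.3, 229.8]), 0.69, array([0.5648, 0.0349, 0.071 ])), (array([106.5, 140.6]), 0.56, array([0.3224, 0.103 , 0.071 ]))]
tin []
t 5.35 turn units(sum) [-0.   -0.    0.04] then shift units(sum) [-1.86  0.47 -0.62] now [0.5404 0.0932 0.2313]
```

View pics/w1.png

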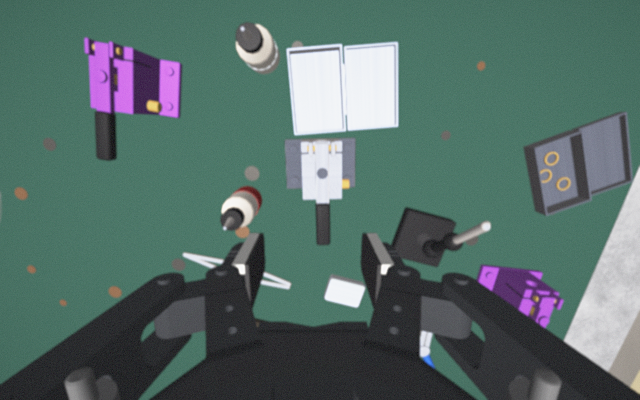

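Wrist view: steel jig at (320,165), its lever grip at (323,230), aligned with the tool, tin beyond it at (315,90). I'm moving over the grip.

Emit:
play_rows([
  [[0,0,0,-0.9,0.3,0.5,0.4],[0,0,0,-0.9,0.3,1,0.4],[0,0,0,0,0,1,0.4],[0,0,0,0,0,1,0.4],[0,0,0,0,0,0,0.4],[0,0,0,0,0,0,0.4],[0,0,0,0,0,0,0.4]],
])

```text
t: 6.05
eef_pos: [0.5674, 0.0416, 0.128]
tool_rot: [[-0.142, 0.99, 0.003], [0.99, 0.142, 0.001], [0.0, 0.003, -1.0]]
contact_force: [-0.3, 0.3, -1.1]
grip_width: 0.6
grip_force: 0.0
```

```bash
python3 - <<'E'
from h import *
np.set_printoptions(precision=4,suppress=True)
c=cam("wrist");cv2.imwrite("pics/w2.png",c["f"])
for t,z in [("bore_in",.045),("bore_out",.045),("lever_hinge",.071),("lever_grip",.071)]:
    print(t,[(np.round(r["pixel"],1),round(r["confidence"],2),atz(c,r["pixel"],z)) for r in arm.tip_of("wrist",t)[:2]])
plan([.562,.039,.052],Rdown(np.radians(8)))
E
```

```text
bore_in [(array([303.2, 172.5]), 0.68, array([0.5568, 0.0658, 0.045 ])), (array([578.5, 361. ]), 0.58, array([ 0.8514, -0.0821,  0.045 ]))]
bore_out [(array([605.9, 299.5]), 0.71, array([ 0.8495, -0.0119,  0.045 ])), (array([304. ,  83.6]), 0.56, array([0.5485, 0.1319, 0.045 ]))]
lever_hinge [(array([301.3,  89.3]), 0.97, array([0.5483, 0.1252, 0.071 ])), (array([631.5, 324.7]), 0.56, array([ 0.8484, -0.0187,  0.071 ]))]
lever_grip [(array([303.9, 214.6]), 0.58, array([0.5617, 0.0394, 0.071 ])), (array([441.2, 234.4]), 0.32, array([0.6663, 0.0384, 0.071 ]))]
t 6.3 turn units(sum) [ 0.02 -0.    0.02] then shift units(sum) [-0.05 -0.17  2.51] now [0.5668 0.0413 0.1273]
```

View pics/w2.png

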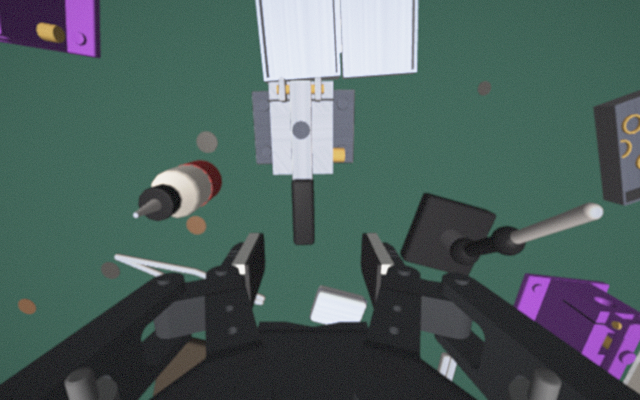

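Grip at (304,212), midway between the fingers; nothing in the way. I'm going down and closing.

Emit:
play_rows([
  [[0,0,0,0,-0.17,0.8,0.4],[0,0,0,0,0,0.9,0.4],[0,0,0,0,0,0.8,0.4],[0,0,0,0,0,0,0.4],[0,0,0,0,0,0,0.4],[0,0,0,0,0,0,1],[0,0,0,0,0,0,1],[0,0,0,0,0,0,1],[0,0,0,0,0,0,1],[0,0,0,0,0,0,1]],
], squeeze=35)

```text
t: 7.3
eef_pos: [0.5609, 0.0402, 0.0525]
tool_rot: [[-0.142, 0.99, -0.001], [0.99, 0.142, 0.001], [0.001, -0.0, -1.0]]
contact_force: [-4.3, -1.0, 9.1]
grip_width: 0.183
grip_force: 34.0
```

Emit:
play_rows([
  [[0,0,0,0.025,0,-0.383,1],[0,0,0,0.075,0,-0.376,1],[0,0,0,0.123,0,-0.363,1],[0,0,0,0.17,0,-0.344,1],[0,0,0,0.213,0,-0.319,1],[0,0,0,0.253,0,-0.289,1],[0,0,0,0.289,0,-0.253,1]],
])

```text
t: 8.0
eef_pos: [0.5555, 0.0741, 0.1216]
tool_rot: [[-0.141, 0.99, -0.001], [0.99, 0.141, -0.001], [-0.001, -0.002, -1.0]]
contact_force: [-1.4, -2.0, -8.5]
grip_width: 0.179
grip_force: 34.3
```

Forces are low and the grip follows. I'll continue over the top.

Emit:
play_rows([
  [[0,0,0,0.319,0,-0.213,1],[0,0,0,0.344,0,-0.17,1],[0,0,0,0.363,0,-0.123,1],[0,0,0,0.376,0,-0.075,1],[0,0,0,0.383,0,-0.025,1],[0,0,0,0.383,0,0.025,1],[0,0,0,0.37,0,0.07,1],[0,0,0,0,0,0,1],[0,0,0,0,0,0,1]],
])

```text
t: 8.9
eef_pos: [0.5435, 0.1506, 0.1365]
tool_rot: [[-0.141, 0.99, -0.004], [0.99, 0.141, 0.0], [0.001, -0.004, -1.0]]
contact_force: [-7.3, -1.4, -1.2]
grip_width: 0.177
grip_force: 34.0
```

Emit:
play_rows([
  [[0,0,0,0,0,0,0.4],[0,0,0,0,0,0,0.4],[0,0,0,0,0,0,0.4],[0,0,0,0,0,-0.7,0.4],[0,0,0,0,0,-1,0.4],[0,0,0,0,0,-1,0.4],[0,0,0,0,0,-1,0.4],[0,0,0,0,0,0,0.4],[0,0,0,0,0,0,0.4]],
])

```text
t: 9.8
eef_pos: [0.5463, 0.1503, 0.2485]
tool_rot: [[-0.141, 0.99, 0.002], [0.99, 0.141, 0.002], [0.001, 0.003, -1.0]]
contact_force: [0.4, 0.6, -0.8]
grip_width: 0.597
grip_force: 0.0
```

```bash
python3 - <<'E'
from h import *
np.set_printoptions(precision=4,suppress=True)
c=cam("top");print([(r["pixel"],r["confidence"]) for r in arm.tip_of("top","lever_grip")[:3]])
R=Rdown(np.radians(-14))
plan([.58,-.345,.16],R)
E
```

```text
[([221.2, 219.0], 0.79)]
t 9.9 turn units(sum) [-0.01  0.    3.69] then shift units(sum) [-15.72   5.12   2.89] now [0.5452 0.1499 0.2468]
```

Emit:
play_rows([
  [[0,0,0.92,0,0,0,0.4],[0,0,0.92,0,0,0,0.4],[0,0,0.92,0,0,0,0.4],[0,0,0.92,0,0,0,0.4],[0,0,0,-0.98,0.32,0,0.4],[0,0,0,-0.98,0.32,0,0.4],[0,0,0,-0.98,0.32,0,0.4],[0,0,0,-0.98,0.32,0,0.4],[0,0,0,-0.98,0.32,0,0.4],[0,0,0,-0.98,0.32,0,0.4],[0,0,0,-0.98,0.32,0,0.4],[0,0,0,-0.98,0.32,0,0.4],[0,0,0,-0.98,0.32,0,0.4],[0,0,0,-0.98,0.32,0,0.4],[0,0,0,-0.98,0.32,0,0.4],[0,0,0,-0.98,0.32,0,0.4],[0,0,0,-0.98,0.32,0.7,0.4],[0,0,0,-0.98,0.32,0.7,0.4],[0,0,0,-0.98,0.32,0.7,0.4],[0,0,0,-0.98,0.32,0.7,0.4]],
])

```text
t: 11.9
eef_pos: [0.5807, -0.3445, 0.161]
tool_rot: [[0.241, 0.97, -0.002], [0.97, -0.241, 0.001], [0.0, -0.002, -1.0]]
contact_force: [0.9, 0.9, -0.1]
grip_width: 0.599
grip_force: 0.0
```

Emit:
play_rows([
  [[0,0,0,0,0,0,0.5],[0,0,0,0,0,0,0.5],[0,0,0,0,0,0,0.5],[0,0,0,0,0,0,0.5]],
])

```text
t: 12.3
eef_pos: [0.5821, -0.3424, 0.1639]
tool_rot: [[0.239, 0.971, 0.001], [0.971, -0.239, 0.001], [0.001, 0.001, -1.0]]
contact_force: [-1.0, 0.4, -0.0]
grip_width: 0.496
grip_force: 0.0
```

```bash
cat > d.py <<'E'
from h import *
import sys
np.set_printoptions(precision=4,suppress=True)
c=cam("wrist");cv2.imwrite("pics/%s.png"%sys.argv[1],c["f"])
for t,z in [("drift",.012),("drift_tip",.02)]:
    print(t,[(np.round(r["pixel"],1),round(r["confidence"],2),atz(c,r["pixel"],z)) for r in arm.tip_of("wrist",t)[:3]])
for r in arm.masks_of("wrist","drift")[:3]:
    m=np.array(r["mask"]);q=np.argwhere(m)[:,::-1][::5].astype(float)
    P=np.array([atz(c,p,.021)[:2] for p in q]);mu=P.mean(0);w,V=np.linalg.eigh(np.cov((P-mu).T));v=V[:,1]*np.sign(V[1,1])
    e=(P-mu)@v;n=np.array([v[1],-v[0]])
    print("mask",round(r["confidence"],2),r["bbox"],mu,"ang",np.degrees(np.arctan2(v[1],v[0])),"back",mu+v*e.min(),"front",mu+v*e.max(),"len",np.ptp(e))
E
python3 d.py w3
python3 -c "
from h import *
plan([.591,-.307,.1],Rdown(np.radians(-14)))"
```

```text
drift [(array([315.2, 147. ]), 0.63, array([ 0.5949, -0.3044,  0.012 ]))]
drift_tip [(array([315.7,  22.4]), 0.76, array([ 0.6216, -0.1963,  0.02  ]))]
mask 0.62 [312.9, 118.1, 18.1, 189.9] [ 0.5985 -0.2851] ang 74.84961184635969 back [ 0.5762 -0.3674] front [ 0.6225 -0.1965] len 0.1771249591244293
t 12.5 turn units(sum) [ 0.01 -0.    0.02] then shift units(sum) [1.24 0.01 2.13] now [ 0.5817 -0.343   0.164 ]
```

View pics/w3.png

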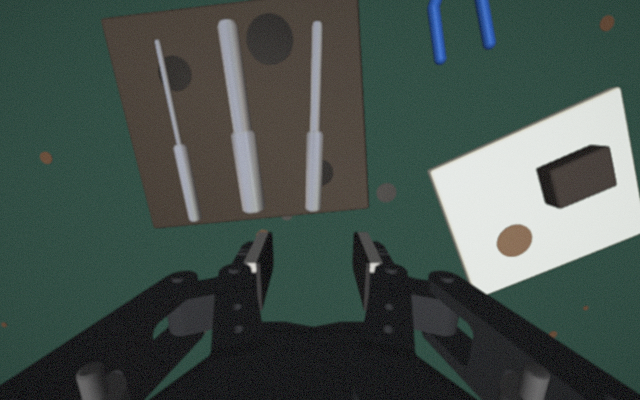

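Wrist view: fitting drift on the right, handle at (314,170), nose at (317,22). The thick one at (245,170) leaves room for the left finger. I'll turn slightly and go down.

```bash
python3 -c "
from h import *
plan([.5923,-.3075,.015],Rdown(np.radians(-15.1)))"
```

```text
t 12.5 turn units(sum) [ 0.01 -0.    0.2 ] then shift units(sum) [1.23 0.03 4.97] now [ 0.5817 -0.343   0.164 ]
```

Emit:
play_rows([
  [[0,0,0.2,0.6,0.03,0.5,0.5],[0,0,0,0.63,0,0.9,0.5],[0,0,0,0,0,1,0.5],[0,0,0,0,0,1,0.5],[0,0,0,0,0,0.6,0.5],[0,0,0,0,0,0,0.5],[0,0,0,0,0,0,0.5],[0,0,0,0,0,0,0.5]],
])

```text
t: 13.3
eef_pos: [0.5924, -0.3092, 0.0452]
tool_rot: [[0.262, 0.965, 0.003], [0.965, -0.262, -0.001], [-0.001, 0.003, -1.0]]
contact_force: [0.6, -0.6, 0.8]
grip_width: 0.5
grip_force: 0.0
```

```bash
python3 -c "
from h import *
plan([.5923,-.3075,.015],Rdown(np.radians(-15.1)))"
```

```text
t 13.3 turn units(sum) [ 0.03  0.01 -0.01] then shift units(sum) [ 0.05 -0.02  1.01] now [ 0.5924 -0.3092  0.0452]
```

Emit:
play_rows([
  [[0,0,0,0,0,0.5,0.5],[0,0,0,0,0,0.45,0.5],[0,0,0,0,0,0,0.5],[0,0,0,0,0,0,0.5],[0,0,0,0,0,0,0.5]],
])

```text
t: 13.8
eef_pos: [0.5915, -0.3085, 0.015]
tool_rot: [[0.262, 0.965, 0.0], [0.965, -0.262, -0.0], [-0.0, 0.0, -1.0]]
contact_force: [-0.5, -0.3, -0.2]
grip_width: 0.498
grip_force: 0.0
```

Emit:
play_rows([
  [[0,0,0,0,0,0,0.6],[0,0,0,0,0,0,0.7],[0,0,0,0,0,0,1],[0,0,0,0,0,0,1],[0,0,0,0,0,0,1],[0,0,0,0,0,0,1],[0,0,0,0,0,0,1]],
], squeeze=80)

```text
t: 14.5
eef_pos: [0.5917, -0.3085, 0.0155]
tool_rot: [[0.261, 0.965, 0.001], [0.965, -0.261, -0.0], [0.0, 0.001, -1.0]]
contact_force: [-1.6, 0.2, 4.9]
grip_width: 0.154
grip_force: 78.8
```

Emit:
play_rows([
  [[0,0,0,0,0,-0.3,1],[0,0,0,0,0,-0.6,1],[0,0,0,0,0,-0.8,1],[0,0,0,0,0,-0.8,1],[0,0,0,0,0,0,1],[0,0,0,0,0,0,1],[0,0,0,0,0,0,1]],
])

```text
t: 15.2
eef_pos: [0.5907, -0.3076, 0.089]
tool_rot: [[0.261, 0.965, -0.001], [0.965, -0.261, 0.001], [0.001, -0.002, -1.0]]
contact_force: [0.5, 0.4, -3.1]
grip_width: 0.154
grip_force: 78.6
```

```bash
cat > tip.py <<'E'
from h import *
np.set_printoptions(precision=4,suppress=True)
O=[]
s=arm.state();ex=np.array(s["eef_pos"]);R=np.array(s["tool_rot"])
for n in("top","side","wrist"):
    c=cam(n)
    if n=="wrist":cv2.imwrite("pics/tw.png",c["f"])
    if n=="side":cv2.imwrite("pics/ts.png",c["f"])
    pr=proj(c,ex+R@np.array([.115,0,-.005]))
    r=arm.tip_of(n,"drift_tip");print(n,"expect",pr,[(np.round(q["pixel"],1),round(q["confidence"],2)) for q in r[:3]])
    r=[q for q in r if np.linalg.norm(np.array(q["pixel"])-pr)<25]
    if r:O.append((c,r[0]["pixel"]))
if len(O)>1:
    X=tri(O);print("tip",X,"in tool",R.T@(X-ex))
    for c,p in O:print(proj(c,X)-p)
E
python3 tip.py; python3 d.py w4
```

```text
top expect [394.3361 184.0052] [(array([394.4, 181. ]), 0.79)]
side expect [387.0279 231.4841] [(array([386.1, 229.5]), 0.89)]
wrist expect [310.9632  -1.379 ] []
tip [ 0.6235 -0.1947  0.0978] in tool [ 0.1176  0.0021 -0.0087]
[-0.7541  1.2711]
[ 1.3844 -0.413 ]
drift [(array([310.4, 233.2]), 0.6, array([ 0.5834, -0.3312,  0.012 ]))]
drift_tip []
mask 0.74 [311.2, 162.8, 32.3, 325.5] [ 0.5972 -0.2857] ang 74.93554622072342 back [ 0.5632 -0.4121] front [ 0.6279 -0.1717] len 0.24896122398219428
```

View pics/tw.png

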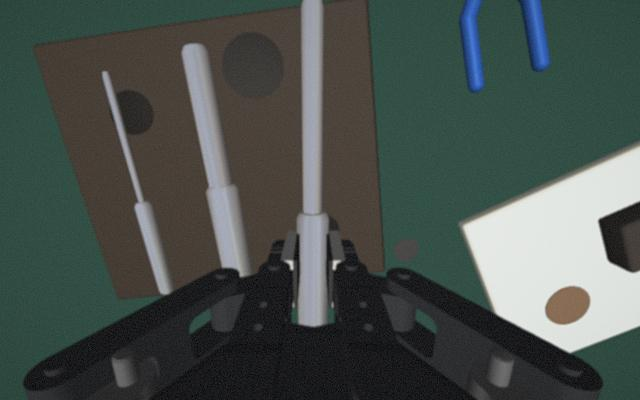

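Drift held straight; it shows at (312,100), nose running off the top of the picture. I'm going to the pre-insertion pose.

```bash
python3 -c "
from h import *
plan([.5765,-.07,.0385],Rdown(np.radians(8.7)))"
```

```text
t 15.7 turn units(sum) [-0.    0.   -3.98] then shift units(sum) [7.93 0.71 1.71] now [ 0.5914 -0.3083  0.0898]
```

Emit:
play_rows([
  [[0,0,-0.5,0,0,0,1],[0,0,-0.9,0,0,0,1],[0,0,-0.9,0,0,0,1],[0,0,-0.9,0,0,0,1],[0,0,-0.78,0,0,0,1],[0,0,0,0.4,0.1,0,1],[0,0,0,0.8,0.1,0,1],[0,0,0,0.9,0.1,0,1],[0,0,0,0.9,0.1,0,1],[0,0,0,0.9,0.1,0,1],[0,0,0,0.9,0.1,0,1],[0,0,0,0.9,0.11,0,1],[0,0,0,0.9,0,0.2,1],[0,0,0,0.8,0,0.5,1],[0,0,0,0.53,0,0.5,1],[0,0,0,0,0,0.5,1],[0,0,0,0,0,0,1],[0,0,0,0,0,0,1],[0,0,0,0,0,0,1]],
])

```text
t: 17.6
eef_pos: [0.577, -0.0715, 0.0397]
tool_rot: [[-0.149, 0.989, 0.001], [0.989, 0.149, -0.001], [-0.001, 0.001, -1.0]]
contact_force: [0.1, -0.3, -1.8]
grip_width: 0.154
grip_force: 78.6
```

```bash
cat >> tip.py <<'E'
vy=np.array([-.151,.9885])
for n in("top","side","wrist"):
    c=cam(n)
    for t,z in [("bore_in",.045),("bore_out",.045),("lever_hinge",.071),("lever_grip",.157),("drift_tip",.045)]:
        for q in arm.tip_of(n,t)[:4]:
            X=atz(c,q["pixel"],z)
            if abs(X[0]-.555)<.05 and abs(X[1]-.1)<.13:print(n,t,np.round(q["pixel"],1),round(q["confidence"],2),X,"jig x,y",(X[:2]-[.552,.1])@[.9885,.151],(X[:2]-[.552,.1])@vy)
plan([.5765,-.07,.0385],Rdown(np.radians(8.7)))
f=cam("side")["f"];g=cam("wrist")["f"]
a=cv2.resize(f[150:270,220:340],(400,400),interpolation=2);b=cv2.resize(g[20:260,200:440],(400,400),interpolation=2)
cv2.imwrite("pics/pre.png",np.hstack([a,b]))
E
python3 tip.py
```

```text
top expect [276.852 219.508] []
side expect [294.4959 197.943 ] [(array([292. , 193.8]), 0.59), (array([266. , 141.6]), 0.24)]
wrist expect [312.6629   1.6729] []
top bore_in [264.6 218.1] 0.6 [0.563  0.0678 0.045 ] jig x,y 0.006061095772535096 -0.03347870043280412
top bore_out [235.6 226.8] 0.6 [0.5456 0.1283 0.045 ] jig x,y -0.0020641530118136794 0.028923968687492033
top lever_hinge [233.2 224.8] 0.95 [0.5467 0.1275 0.071 ] jig x,y -0.0010755774235633232 0.027935861470940022
top lever_grip [216.8 218.3] 0.64 [0.5485 0.1377 0.157 ] jig x,y 0.0022303469525503054 0.037835222789730415
side bore_in [289.8 195. ] 0.71 [0.5568 0.0571 0.045 ] jig x,y -0.00178441412817693 -0.043170571405840207
side bore_out [271.5 176.9] 0.86 [0.559 0.139 0.045] jig x,y 0.012855730183736666 0.03747402406803433
side lever_hinge [267.7 175.1] 0.97 [0.5414 0.1246 0.071 ] jig x,y -0.006755484012233946 0.02593956649000606
side lever_grip [263.8 141.7] 0.84 [0.5521 0.141  0.157 ] jig x,y 0.006324624460046711 0.04049062595531049
side drift_tip [294. 195.] 0.68 [0.5645 0.0506 0.045 ] jig x,y 0.004921059097310483 -0.05067368603878626
t 18.8 turn units(sum) [ 0. -0.  0.] then shift units(sum) [-0.    0.    0.01] now [ 0.5764 -0.0699  0.0389]
```

View pics/pre.png

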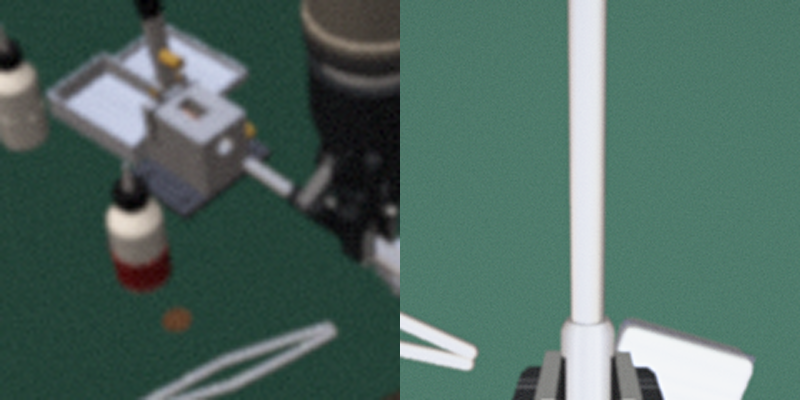

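```bash
python3 - <<'E'
from h import *
np.set_printoptions(precision=2,suppress=True)
s=arm.state();ex=np.array(s["eef_pos"]);R=np.array(s["tool_rot"]);o=np.array([.552,.1,0]);v=np.array([-.151,.9885,0])
for n in("side","top"):
    c=cam(n);pb=proj(c,o+v*-.032+[0,0,.045]);pt=proj(c,ex+R@np.array([.116,.001,-.0055]))
    print(n,"bore model",pb,"tip model",pt,"mm/px",1000*np.linalg.norm(c["p"]-o)/c["K"][0,0])
    x,y=np.round(pb).astype(int)
    if n=="side":print(c["f"][y-6:y+12,x-8:x+14].mean(2).astype(int))
    a,b=int(min(pb[0],pt[0])),int(pb[1])
    im=cv2.resize(c["f"][y-20:y+28,x-24:x+24],(400,400),interpolation=2)
    for p,col in((pb,(0,0,255)),(pt,(0,255,0))):
        q=((p-[x-24,y-20]+.5)*[400/48,400/48]).astype(int);cv2.circle(im,tuple(int(k) for k in q),3,col,-1)
    cv2.imwrite(f"pics/z_{n}.png",im)
cv2.imwrite("pics/z.png",np.hstack([cv2.imread("pics/z_side.png"),cv2.imread("pics/z_top.png")]))
E
```

```text
side bore model [287.08 192.44] tip model [293.81 197.39] mm/px 2.536083487810563
[[168 173 177 182 181 176 182 178 173 167 147 123  91  72  72  72  63  54
   52  50  50  52]
 [182 182 181 183 182 181 182 169 156 132 107  82  73  65  75  92  82  62
   51  52  52  49]
 [183 181 181 180 178 179 171 160 126  97  73  70  65  68  79 100  93  68
   53  51  54  53]
 [181 179 183 183 173 165 148 124  94  73  69  64  66  69  81  97  89  73
   60  52  53  56]
 [178 177 178 172 156 127 105  91  86  75  68  64  65  66  73  79  79  66
   53  47  47  55]
 [169 174 165 152 121  88  80  93 109 105  87  69  67  64  65  68  67  65
   56  51  50  55]
 [143 143 138 112  88  78  89 123 144 141 107  77  62  65  64  69  70  70
   65  60  56  53]
 [107 109  94  82  68  75 103 148 169 155 119  81  63  62  69  68  74  79
   72  68  61  55]
 [ 90  86  74  62  68  83 115 158 169 146 106  78  63  64  63  70  70  71
   76  76  73  62]
 [ 87  81  71  71  67  75 105 138 144 122  84  67  63  66  63  64  67  63
   75  78  72  59]
 [ 89  83  75  65  70  68  84  99  98  87  74  65  63  66  72  77  82  80
   77  65  59  52]
 [ 90  86  74  69  63  70  73  71  71  69  64  65  60  71  91 114 116 108
   82  61  44  44]
 [ 88  82  74  66  64  69  67  69  71  63  64  67  62  81 116 149 158 144
  111  80  60  51]
 [ 89  83  76  66  71  66  70  70  68  68  62  64  65  85 121 156 171 171
  157 126  98  74]
 [ 85  88  76  67  66  65  65  67  69  65  65  62  68  77 102 131 155 168
  170 162 141 119]
 [ 88  85  78  71  71  67  64  67  64  70  68  65  65  58  66  94 130 150
  166 169 169 154]
 [ 86  87  78  68  60  64  65  70  68  65  63  57  53  42  44  59  84 113
  139 156 171 171]
 [ 84  84  80  73  66  67  68  66  66  65  54  49  43  37  41  51  60  78
  102 131 148 167]]
top bore model [264.3  221.06] tip model [275.59 219.57] mm/px 2.2328120349635507
```

View pics/z.png

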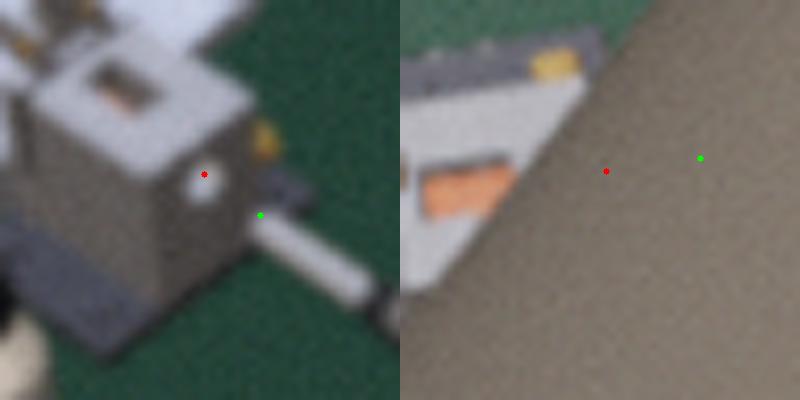

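Side view: the tip and the bore mouth both sit about 1 px below the model, so relative alignment is good. In the top view the window is in line with the model axis. I'll insert gently.

Emit:
play_rows([
  [[0,0,0,0.2,0,0,1],[0,0,0,0.2,0,0,1],[0,0,0,0.2,0,0,1],[0,0,0,0.15,0,0,1],[0,0,0,0.15,0,0,1],[0,0,0,0.1,0,0,1],[0,0,0,0,0,0,1]],
])

```text
t: 19.7
eef_pos: [0.5718, -0.0396, 0.0389]
tool_rot: [[-0.153, 0.988, -0.0], [0.988, 0.153, 0.0], [0.0, -0.0, -1.0]]
contact_force: [-0.7, -0.6, -2.6]
grip_width: 0.154
grip_force: 78.6
```

Emit:
play_rows([
  [[0,0,0,0.15,0,0,1],[0,0,0,0.2,0,0,1],[0,0,0,0.2,0,0,1],[0,0,0,0.2,0,0,1],[0,0,0,0.2,0,0,1],[0,0,0,0,0,0,1]],
])

```text
t: 20.3
eef_pos: [0.5673, -0.0106, 0.0388]
tool_rot: [[-0.153, 0.988, -0.0], [0.988, 0.153, 0.001], [0.001, -0.0, -1.0]]
contact_force: [-0.0, 0.2, -1.7]
grip_width: 0.153
grip_force: 78.6
```

Emit:
play_rows([
  [[0,0,0,0.2,0,0,1],[0,0,0,0.2,0,0,1],[0,0,0,0.2,0,0,1],[0,0,0,0.2,0,0,1],[0,0,0,0.2,0,0,1],[0,0,0,0.1,0,0,1],[0,0,0,0,0,0,1],[0,0,0,0,0,0,1],[0,0,0,0,0,0,1]],
])

```text
t: 21.2
eef_pos: [0.5625, 0.0201, 0.039]
tool_rot: [[-0.151, 0.989, 0.0], [0.989, 0.151, -0.0], [-0.0, 0.0, -1.0]]
contact_force: [0.5, -0.1, -3.2]
grip_width: 0.153
grip_force: 78.6
```

```bash
python3 - <<'E'
from h import *
ims=[]
for n in("side","top"):
    c=cam(n);print(n,[(np.round(r["pixel"]),round(r["confidence"],2),atz(c,r["pixel"],.004).round(3)) for r in arm.tip_of(n,"tube")[:3]])
    p=proj(c,[.545,.14,.04]).astype(int);ims.append(cv2.resize(c["f"][p[1]-35:p[1]+35,p[0]-35:p[0]+35],(400,400),interpolation=2))
cv2.imwrite("pics/out.png",np.hstack(ims))
E
```

```text
side [(array([258., 186.]), 0.72, array([0.534, 0.175, 0.004])), (array([257., 184.]), 0.38, array([0.535, 0.181, 0.004]))]
top []
```

View pics/out.png

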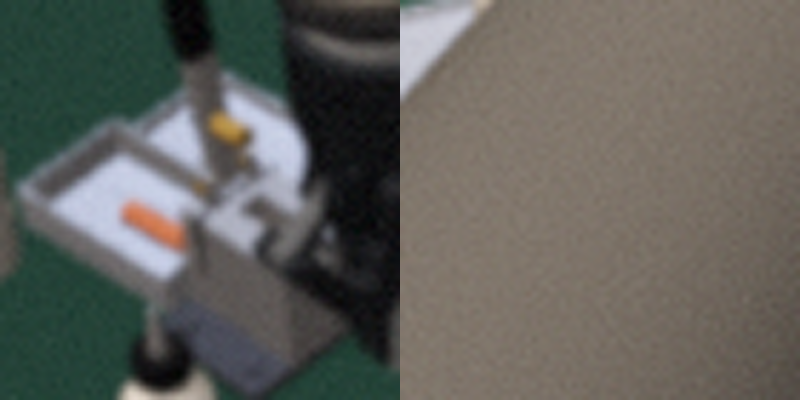

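The tube has dropped into the tin, at (155,225) in the left half. I'm drawing the drift out.

Emit:
play_rows([
  [[0,0,0,-0.3,0,0,1],[0,0,0,-0.5,0,0,1],[0,0,0,-0.5,0,0,1],[0,0,0,-0.5,0,0,1],[0,0,0,-0.5,0,0,1],[0,0,0,-0.5,0,0,1],[0,0,0,-0.5,0,0,1],[0,0,0,0,0,-0.5,1],[0,0,0,0,0,-0.8,1],[0,0,0,0,0,-0.4,1],[0,0,0,0,0,0,1],[0,0,0,0,0,0,1]],
])

```text
t: 22.6
eef_pos: [0.5775, -0.0766, 0.09]
tool_rot: [[-0.153, 0.988, 0.0], [0.988, 0.153, 0.001], [0.0, 0.0, -1.0]]
contact_force: [-0.1, 0.4, -1.6]
grip_width: 0.154
grip_force: 78.7
```

```bash
python3 -c "
from h import *
plan([.5917,-.3085,.016],Rdown(np.radians(-15.1)))
s=arm.state()
print((np.array(s['tool_rot']).T@(np.array([.5917,-.3085,.085])-s['eef_pos'])/.03).round(2))"
```

```text
t 22.6 turn units(sum) [ 0.   -0.01  3.98] then shift units(sum) [-7.34  2.47  2.47] now [ 0.5775 -0.0766  0.09  ]
[-7.71 -0.71  0.16]
```

Moving back first, then turning, above the free spot.

Emit:
play_rows([
  [[0,0,0,-0.5,-0.1,0,1],[0,0,0,-0.9,-0.1,0,1],[0,0,0,-0.9,-0.1,0,1],[0,0,0,-0.9,-0.1,0,1],[0,0,0,-0.9,-0.1,0,1],[0,0,0,-0.9,-0.1,0,1],[0,0,0,-0.9,-0.11,0,1],[0,0,0,-0.9,0,0,1],[0,0,0,-0.91,0,0,1],[0,0,0.6,0,0,0,1],[0,0,0.9,0,0,0,1],[0,0,0.9,0,0,0,1],[0,0,0.9,0,0,0,1],[0,0,0.68,0,0,0,1],[0,0,0,0,0,0.6,1],[0,0,0,0,0,0.6,1],[0,0,0,0,0,0.4,1],[0,0,0,0,0,0,1],[0,0,0,0,0,0,1],[0,0,0,0,0,0,1]],
])

```text
t: 24.6
eef_pos: [0.5919, -0.3097, 0.0424]
tool_rot: [[0.261, 0.965, 0.001], [0.965, -0.261, -0.001], [-0.0, 0.001, -1.0]]
contact_force: [0.4, 0.4, -1.9]
grip_width: 0.16
grip_force: 78.6
```

```bash
python3 -c "
from h import *
plan([.5917,-.3085,.016],Rdown(np.radians(-15.1)))"
```

```text
t 24.6 turn units(sum) [ 0.01  0.   -0.01] then shift units(sum) [ 0.04 -0.02  0.88] now [ 0.5919 -0.3097  0.0424]
```

Emit:
play_rows([
  [[0,0,0,0,0,0.4,1],[0,0,0,0,0,0.3,1],[0,0,0,0,0,0.15,1],[0,0,0,0,0,0,1],[0,0,0,0,0,0,1],[0,0,0,0,0,0,1]],
])

```text
t: 25.2
eef_pos: [0.5914, -0.3092, 0.0162]
tool_rot: [[0.261, 0.965, -0.0], [0.965, -0.261, -0.0], [-0.0, -0.0, -1.0]]
contact_force: [0.1, 0.3, -2.5]
grip_width: 0.154
grip_force: 78.7
```

Emit:
play_rows([
  [[0,0,0,0,0,0.03,1],[0,0,0,0,0,0,1],[0,0,0,0,0,0,0.75],[0,0,0,0,0,0,0.6],[0,0,0,0,0,0,0.5],[0,0,0,0,0,0,0.5],[0,0,0,0,0,-0.5,0.5],[0,0,0,0,0,-1,0.5],[0,0,0,0,0,-1,0.5],[0,0,0,0,0,-1,0.5],[0,0,0,-1,0,-1,0.5],[0,0,0,-1,0,-1,0.5],[0,0,0,0,0,0,0.5],[0,0,0,0,0,0,0.5]],
])

```text
t: 26.6
eef_pos: [0.5756, -0.3684, 0.1824]
tool_rot: [[0.264, 0.965, 0.002], [0.965, -0.264, -0.001], [-0.0, 0.003, -1.0]]
contact_force: [-0.4, -0.1, 0.1]
grip_width: 0.499
grip_force: 0.0
```

```bash
python3 - <<'E'
from h import *
a=cam("side")["f"];b=cam("top")
for t,z in(("tube",.004),("tin",0),("drift",.012),("lever_grip",.157)):
    print(t,[(np.round(r["pixel"]),round(r["confidence"],2),atz(b,r["pixel"],z).round(3)) for r in arm.tip_of("top",t)[:3]])
cv2.imwrite("pics/end.png",np.hstack([cv2.resize(a[130:360,200:450],(400,368)),cv2.resize(b["f"][140:320,170:490],(400,368))]))
E
```

```text
tube [(array([220., 235.]), 0.66, array([0.533, 0.172, 0.004]))]
tin [(array([208., 235.]), 0.61, array([0.532, 0.198, 0.   ]))]
drift [(array([438., 202.]), 0.84, array([ 0.596, -0.307,  0.012]))]
lever_grip [(array([245., 339.]), 0.95, array([0.34 , 0.084, 0.157])), (array([344.,  87.]), 0.93, array([ 0.799, -0.097,  0.157])), (array([217., 220.]), 0.74, array([0.546, 0.137, 0.157]))]
```

View pics/end.png

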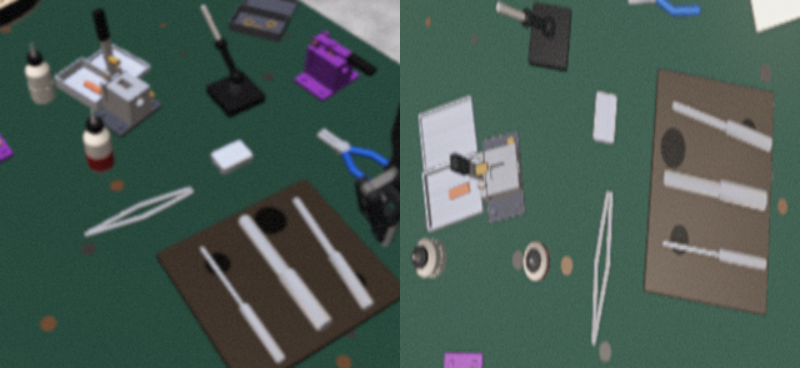

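The tube lies in the tin at (458,190), the drift is on the board at (720,125), the lever stands open, and nothing else has moved. I'm handing in.

```bash
python3 -c "
from plant import arm
print(arm.sign_off())"
```

```text
the job is handed in; nothing more can be done
None
```

I handed the job in at about 27 s of the 61 s allowed: the final pictures show the tube in the tin, the drift back on the board, the clamp open and nothing else visibly moved; the sign-off returned no verdict.

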